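# Dispense the valve ball from the parts wheel

### The arm

A 6-joint arm with a two-finger parallel gripper is mounted at the origin on the work surface. World frame = base frame: x ahead of the robot, y to its left, z up, the work surface at z = 0. Lengths are in m, angles in rad, forces in N, time in s.
With the tool pointing down it reaches from about 0.325 to 0.75 m from the base axis. Payload 7.6 kg.
Tool frame: the origin (TCP) lies at the centre of the arm's flange, where the gripper is bolted on; the fingertips stand 173 mm ahead of it and the grasp point (between the pads) lies 155 mm ahead of it; z points along the fingers, y is the direction in which the jaws open and shut (so a half turn about z gives the same grasp; the last joint's range is limited). The gripper opens to 85 mm and grips with 20 to 120 N. Pads are 22 mm wide; open, the fingers measure 114 mm over their backs; the gripper's body (76 mm by 85 mm) begins 54 mm behind the grasp point. The pads swing forward as they close: fully open they stand 13 mm farther back than shut.
Start: joints at [1.161, 0.052, 1.401, -0, 1.689, -0.07], TCP at [0.175, 0.495, 0.405] pointing down, gripper open.
Joint ranges: [-2.9, 2.9], [-0.91, 2.17], [0.12, 2.37], [-1.06, 4.2], [0.26, 2.73], [-2.93, 2.93]. Speed limits (rad/s): [2.57, 2.57, 3.01, 3.14, 3.14, 3.14].

### API

Orientations are given as a unit quaternion [w, x, y, z].
In Python, from station import get_obs, grab_frame, camera_info, finish_job gives the robot as it stands.
- The arm moves only by the shell command python3 -m creep 'ROWS' [FORCE]. ROWS is JSON, a list of rows, each an object with "turn": the turn, a rotation vector about the tool's x, y, z in rad, a list of three; "delta_pos": the shift along the tool's x, y, z in cm, a list of three; "claw": the closure, from 0 (fully open) to 1 (shut). A call has 1 to 12 rows; each row is the pose to reach, as a shift and turn from the pose commanded when the call began, along the tool's axes at that moment; what a row does not reach only later rows make up. A row lasts 1/12 s, in which the tool goes at most 41.7 mm and 7.16 degrees, less where a joint would pass 70% of its speed; a pose out of reach is approached as far as the arm can. A call with a gripper value outside its range is refused whole. The fingers move at their own pace and stop on an object; FORCE is the grip in N (left out, the last holds). Time passes only in rows, so rows that repeat a pose let the fingers close. It gives the time, the measured TCP pose, the force and the opening at its end, in the units of the state.
- get_obs(): the state, without advancing time (a new reading comes with each control period).
- grab_frame(name): name is "side" or "top" or "wrist"; returns the picture (480x640x3 uint8, blue, green, red); there is no depth.
- camera_info(name): a dict with "mtx" (3x3 intrinsics, pixels), "rvec" (rotation vector, rad) and "tvec" (3), from world to camera coordinates, as OpenCV has them; the wrist camera has in their place "mount" (4x4, takes a point from camera to tool coordinates, whose origin is the TCP and whose axes are the flange's). Camera axes: x right, y down, z forward; pixel columns grow to the right and rows downward; lengths in m; the calibration is good to about 2 mm. A picture is of the moment at which its call begins: read the wrist's pose just before it. camera_info takes no time and is no camera call.
- finish_job(): hands the job in, once; it reports no verdict.
The state is a dict: "time": time; "q": joint angles; "qd": joint speeds; "effort": joint torques, N m; "position": TCP position; "orientation": TCP orientation; "ft_force": force on the tool from outside, world axes, zero at the start; "ft_torque": the same for the moment, N m; "grip_width": finger opening in m.
Only numpy, scipy, OpenCV 4.12 (cv2) and the standard library are available. Lean on these libraries where they do the work, as an engineer would, in place of code of your own. Each camera call takes 0.05 s, during which the arm holds its last target.

### The job

On the desk stands a parts dispenser. Turn its wheel by the black knob post until the pocket that holds the steel ball sits squarely over the closed drop hole, then tip the dispenser's lever over to open the trap so that the ball drops out and lies still in the catch tray. The hexagon nut must stay in its pocket on the wheel.

Things in the scene. Friction and masses are not known exactly. Their poses are not given: they have to be found in the camera images.
- dispenser: Fixed grey stand, deck 184 mm square, its top at z 100 mm. Origin: desk level, on the wheel's axis; z up. Its +x (away from the robot) points to the drop hole: 44 mm square, centre (60,0,100) mm, shut by a flush flap; play lets the ball's tube be 10 degrees off. Below, a chute rolls the ball to the open catch tray: x 100 to 171, y -38 to 38 mm, floor 7, walls 34 mm high.
- knob (a point): Wheel's post: black upright rod, 14 mm thick, z 125 to 180 mm; this point: on its axis, z 160. Post and 5 tubes (tops z 122) sit 60 degrees apart, 60 mm from the wheel's axis. Starts 60 to 95 degrees counter-clockwise (ccw, from above) of the stand's +x; stops 17 degrees back and 200 on from the start. Always turn ccw (post by way of the robot's side). About 1 N turns it; friction holds it where left.
- lever_tip (a point): Centre of the 20 mm black ball top of the trap lever, a thin upright rod beside the hole; at (110,22,173) mm from the stand's origin, always upright at the start. It pivots at y 22, z 98 mm about the stand's x. Pushed towards the stand's -y (about 1 N) it tips up to 75 degrees and stays where left; the flap opens with it and the ball drops by 60 degrees.
- ball_center (a point): Centre of the loose steel ball, 24 mm diameter, which stands on the deck inside one of the wheel's tubes (34 mm inside diameter, 5 mm play all round). Its tube is 120 or 240 degrees counter-clockwise from the knob post, seen from above.
- nut_center (a point): Centre of the loose steel hexagon nut, 24 mm across flats, 12 mm high, lying in the other of those two tubes (120 or 240 degrees from the post). It stays on the wheel.
Mind the look-alikes: they are no part of the job. What is shaped like the part that bears nut_center but red is not meant.

How it is judged:
On the way:
1. the ball, still on the closed deck, lies over the drop hole (ball centre over the 44 mm opening) (x of ball_center in the frame of dispenser between 0.038 and 0.082 m and y of ball_center in the frame of dispenser between -0.022 and 0.022 m and z of ball_center in the frame of dispenser above 0.105 m), for 0.2 s.
At the end, for the whole second after the job is handed in: The ball lies at rest (under 50 mm/s) inside the dispenser's catch tray, and the nut is still on the deck in its pocket (its centre 98 to 125 mm above the desk) (x of ball_center in the frame of dispenser between 0.095 and 0.175 m and y of ball_center in the frame of dispenser between -0.038 and 0.038 m and z of ball_center in the frame of dispenser below 0.035 m and linear speed of ball below 0.05 m/s and z of nut_center in the frame of dispenser between 0.098 and 0.125 m); the robot touches nothing.
It fails at once if the nut falls through the drop hole or leaves the wheel (z of nut_center in the frame of dispenser below 0.09 m or z of nut_center in the frame of dispenser above 0.14 m).
It also fails if it takes over 51 s, if anything falls off the work surface, if the arm or the gripper's body presses on something with over 40 N, if the wrist force passes 120 N, or if a joint passes its speed limit or range.

## Working session

There is one attempt and no reset: what is moved stays moved. The work goes in short steps, Python scripts to look and compute and a shell command to move; the robot and the scene stay as the last step left them, time stands still between calls to the robot, and variables do not carry over. Pictures are saved under pics/ and viewed, and the job is handed in when it is done.

```bash
mkdir -p pics; ls
python3 - <<'E'
from station import *
import cv2
o=get_obs();print(o)
for n in ("side","top","wrist"):
    f=grab_frame(n);cv2.imwrite(f"pics/{n}0.png",f)
    print(n,camera_info(n))
E
```

```text
pics
{'time': 0.0, 'q': array([ 1.16068066e+00,  5.28309830e-02,  1.40172739e+00, -1.37355539e-05,
        1.68861354e+00, -7.03019782e-02]), 'qd': array([-0.00037988,  0.00074819, -0.00113637, -0.0005563 , -0.00051024,
       -0.00070865]), 'effort': array([ 3.29338018e-04, -3.81672156e+01, -3.60178149e+01, -1.98367547e-05,
        6.24057750e-03,  3.69116356e-05]), 'position': array([0.17495645, 0.49495623, 0.4038739 ]), 'orientation': array([-1.81233023e-04,  1.69091273e-01,  9.85600080e-01, -7.68583965e-04]), 'ft_force': array([ 1.36119763, -0.35828175, -0.08022835]), 'ft_torque': array([ 0.01188706, -0.00471095,  0.0080004 ]), 'grip_width': 0.08523619513055956}
side {'mtx': array([[583.69471768,   0.        , 310.12955194],
       [  0.        , 583.69471768, 237.30164255],
       [  0.        ,   0.        ,   1.        ]]), 'rvec': array([ 2.14590499, -0.34943611,  0.1509909 ]), 'tvec': array([-0.50348944,  0.21898221,  0.5661315 ])}
top {'mtx': array([[601.54630577,   0.        , 323.9808269 ],
       [  0.        , 601.54630577, 226.1762781 ],
       [  0.        ,   0.        ,   1.        ]]), 'rvec': array([ 2.1530191 , -2.21849347,  0.07178484]), 'tvec': array([0.04788239, 0.537089  , 0.72784791])}
wrist {'mtx': array([[337.97513805,   0.        , 317.80166285],
       [  0.        , 337.97513805, 238.38991949],
       [  0.        ,   0.        ,   1.        ]]), 'mount': array([[ 3.16844934e-05, -9.46637627e-01, -3.22299864e-01,
         8.31374433e-02],
       [ 9.99999484e-01,  3.57130417e-04, -9.50632153e-04,
        -6.04481965e-05],
       [ 1.01500725e-03, -3.22299668e-01,  9.46637150e-01,
         3.17819791e-02],
       [ 0.00000000e+00,  0.00000000e+00,  0.00000000e+00,
         1.00000000e+00]])}
```

View pics/side0.png

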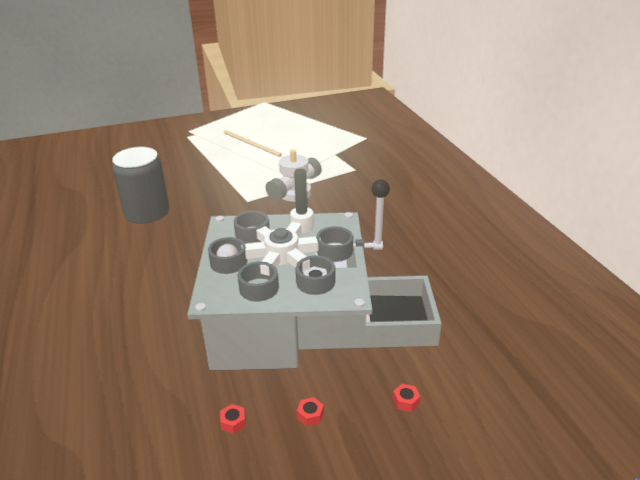

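View pics/top0.png

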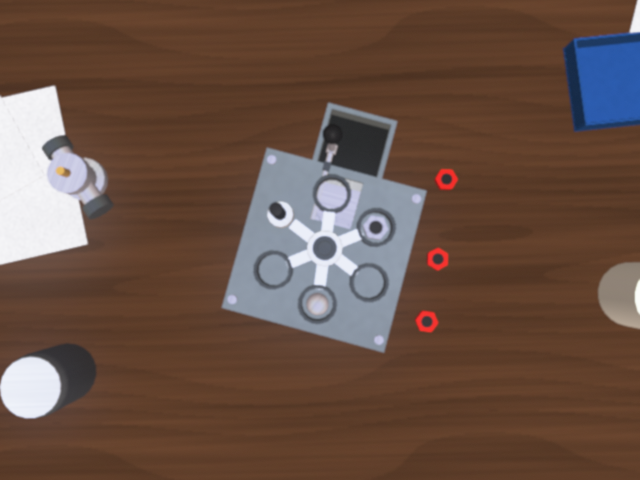

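View pics/wrist0.png

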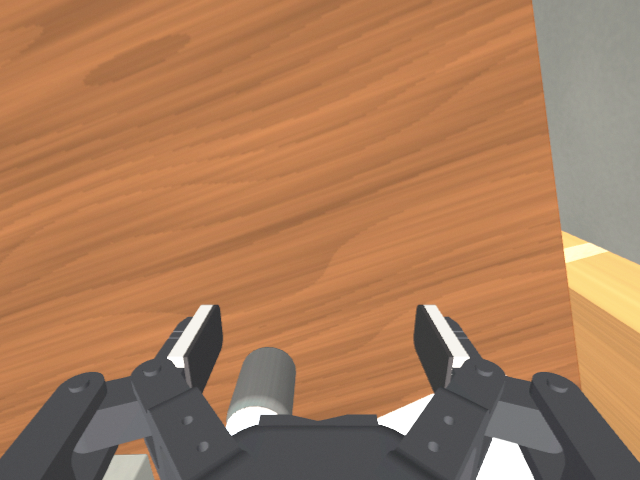

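The top view shows the deck with corners near (267,149), (426,190), (385,352) and (222,308). The post base is at (281,213), the ball's tube at (317,305) and the nut (dark hole) at (376,227). That puts the ball 120° ccw of the post. The lever ball is at (333,134). The side view agrees: ball at (228,253), nut at (316,275), post top (301,172), lever ball (381,189). Next I'll solve for the stand's pose.

```bash
cat > h.py <<'E'
import numpy as np,cv2
from station import *
from scipy.optimize import least_squares
from scipy.spatial.transform import Rotation as R
def proj(n,P):
    c=camera_info(n);return cv2.projectPoints(np.asarray(P,float).reshape(-1,1,3),c['rvec'],c['tvec'],c['mtx'],None)[0].reshape(-1,2)
def ray(n,uv,z):
    c=camera_info(n);Rm=cv2.Rodrigues(c['rvec'])[0]
    C=-Rm.T@c['tvec'];d=Rm.T@np.linalg.inv(c['mtx'])@np.array([uv[0],uv[1],1.]);return C+d*(z-C[2])/d[2]
def S2W(p,P):
    P=np.asarray(P,float).reshape(-1,3);c,s=np.cos(p[2]),np.sin(p[2])
    return np.c_[p[0]+c*P[:,0]-s*P[:,1],p[1]+s*P[:,0]+c*P[:,1],P[:,2]]
def toS(p,P):
    c,s=np.cos(p[2]),np.sin(p[2]);d=np.asarray(P)[:2]-p[:2];return np.array([c*d[0]+s*d[1],-s*d[0]+c*d[1]])
E
python3 - <<'E'
from h import *
cor=np.array([[92,92,100],[92,-92,100],[-92,-92,100],[-92,92,100]])/1e3
top=np.array([[267,149],[426,190],[385,352],[222,308]],float)
lev=np.array([[.110,.022,.173]])
sel=[(np.vstack([cor,lev]),'top',np.vstack([top,[[333,134]]])),
 (np.vstack([cor[[1,2]],lev]),'side',np.array([[367,305],[195,308],[381,189]],float))]
def f(p): return np.concatenate([(proj(n,S2W(p,P))-uv).ravel() for P,n,uv in sel])
r=least_squares(f,[.55,0,-.25]);p=r.x
print(p,np.degrees(p[2]));print(r.fun.reshape(-1,2).round(1))
np.save('p.npy',p)
for nm,n,uv,z in [('postbase','top',(281,213),.125),('posttop','top',(276,208),.18),('posttopS','side',(301,172),.18),('ball','top',(317,305),.112),('nut','top',(376,227),.106),('ballS','side',(228,253),.112)]:
    s=toS(p,ray(n,uv,z));print(nm,s.round(4),np.hypot(*s).round(4),np.degrees(np.arctan2(s[1],s[0])).round(1))
# overlay
for n in('top','side'):
    im=cv2.imread(f'pics/{n}0.png')
    for u in proj(n,S2W(p,np.vstack([cor,lev,[[0,0,.1],[.06,0,.1],[.171,.038,.034],[.171,-.038,.034]]]))): cv2.circle(im,tuple(int(x) for x in u.round()),3,(0,255,0),1)
    cv2.imwrite(f'pics/{n}ov.png',im)
E
python3 -c "
import cv2,numpy as np
a=cv2.imread('pics/topov.png')[80:380,200:450];b=cv2.imread('pics/sideov.png')[140:390,180:450]
cv2.imwrite('pics/ov.png',np.hstack([cv2.resize(a,(400,480)),cv2.resize(b,(400,480))]))"
```

```text
[ 0.50875373  0.03268594 -0.29487925] -16.895336350885568
[[-1.3 -2.4]
 [-0.4 -0.5]
 [-1.8 -0.3]
 [-1.4 -1. ]
 [-1.9 -1.1]
 [ 5.2  3.7]
 [-7.5  5.9]
 [-0.6 -1.5]]
postbase [0.0232 0.0533] 0.0582 66.5
posttop [0.023  0.0541] 0.0587 67.0
posttopS [0.024  0.0498] 0.0553 64.3
ball [-0.0614 -0.0092] 0.0621 -171.5
nut [ 0.0369 -0.0492] 0.0615 -53.2
ballS [-0.059  -0.0067] 0.0594 -173.5
```

View pics/ov.png

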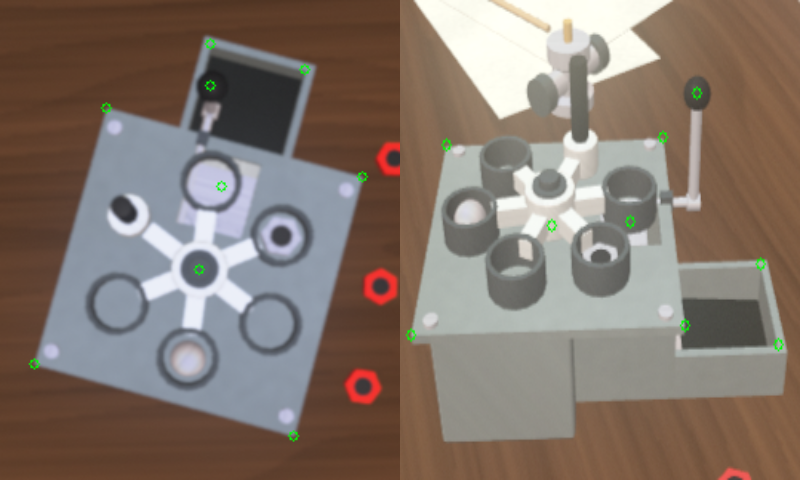

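```bash
python3 -c "
import cv2,numpy as np
a=cv2.imread('pics/side0.png')[200:350,180:380]
cv2.imwrite('pics/z1.png',cv2.resize(a,(800,600),interpolation=cv2.INTER_CUBIC))
a=cv2.imread('pics/top0.png')[130:370,190:470]
cv2.imwrite('pics/z2.png',cv2.resize(a,(700,600),interpolation=cv2.INTER_CUBIC))"
```

```text
(no output)
```

View pics/z1.png

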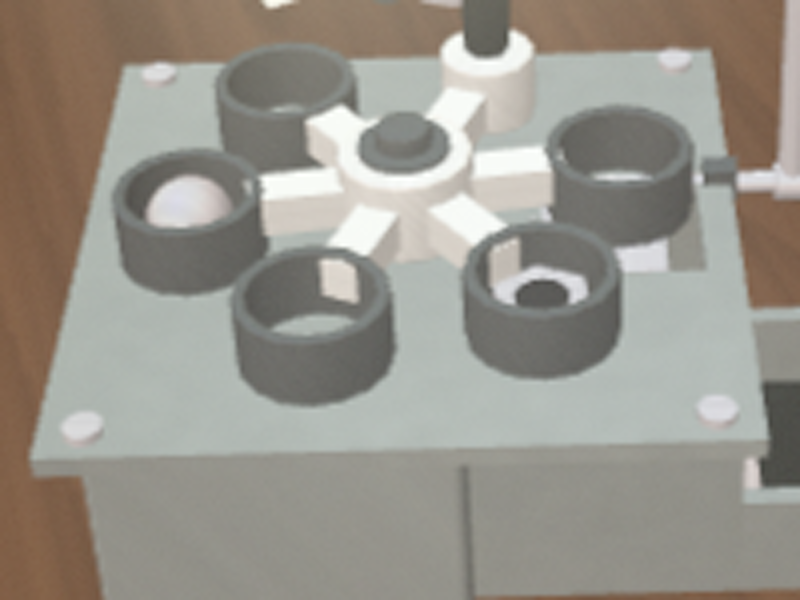

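View pics/z2.png

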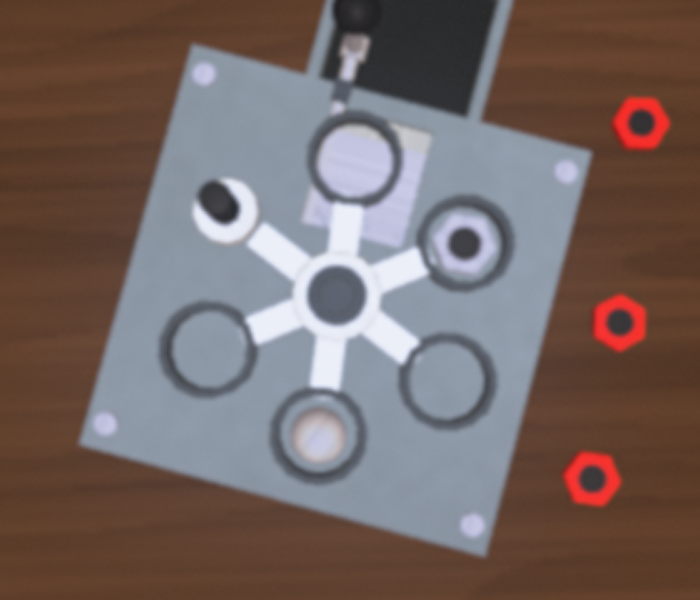

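Run:
```python
from h import *
cor=np.array([[92,92,100],[92,-92,100],[-92,-92,100],[-92,92,100]])/1e3
top=np.array([[266.4,147.6],[426.8,190.4],[384.8,352.8],[221.6,307.6]],float)
side=np.array([[358,213],[372,310],[188.3,315],[210.8,216.5]])
lev=np.array([[.110,.022,.173]])
P=np.vstack([cor,lev])
sel=[(P,'top',np.vstack([top,[[333,134]]])),(P,'side',np.vstack([side,[[381,189]]]))]
def f(p): return np.concatenate([(proj(n,S2W(p,P))-uv).ravel() for P,n,uv in sel])
r=least_squares(f,[.55,0,-.25],loss='soft_l1');p=r.x
print(p,np.degrees(p[2]));print(r.fun.reshape(-1,2).round(1))
np.save('p.npy',p)
for nm,n,uv,z in [('postbase','top',(281,213.5),.125),('posttop','top',(276,208),.18),('posttopS','side',(301,172),.18),('ball','top',(317,305),.112),('nut','top',(376,227),.106),('ballS','side',(228,253),.112),('can','top',(30,388),.1),('gadget','top',(70,172),.1)]:
    w=ray(n,uv,z);s=toS(p,w);print(nm,w.round(3),s.round(4),np.hypot(*s).round(4),np.degrees(np.arctan2(s[1],s[0])).round(1))
a=np.radians(67);print('post',S2W(p,[.06*np.cos(a),.06*np.sin(a),.16]),'lever',S2W(p,lev))
```

```text
[ 0.50807803  0.03103795 -0.29624731] -16.973720649935487
[[ 0.9 -0.5]
 [ 0.4 -0.2]
 [-0.2 -0.5]
 [ 0.4 -0.1]
 [-0.1 -0.5]
 [-0.8 -1. ]
 [ 0.1 -0.1]
 [-1.4  0. ]
 [-0.3 -0.4]
 [-0.5 -0.6]]
postbase [0.546 0.077 0.125] [0.0228 0.055 ] 0.0595 67.5
posttop [0.546 0.078 0.18 ] [0.0231 0.0559] 0.0604 67.6
posttopS [0.546 0.073 0.18 ] [0.0241 0.0517] 0.057 65.0
ball [0.447 0.042 0.112] [-0.0613 -0.0075] 0.0617 -173.0
nut [ 0.53  -0.025  0.106] [ 0.0371 -0.0474] 0.0602 -52.0
ballS [0.45  0.043 0.112] [-0.0589 -0.005 ] 0.0591 -175.1
can [0.366 0.356 0.1  ] [-0.2305  0.2694] 0.3546 130.5
gadget [0.602 0.312 0.1  ] [0.0073 0.2963] 0.2964 88.6
post [[0.54662421 0.0770183  0.16      ]] lever [[0.61970882 0.01996697 0.173     ]]
```

The fit holds to about 1 px. The post is at 67.3°, so the wheel needs about 173° ccw. I'll move over the post with the jaw axis tangential.

```bash
python3 -m creep '[{"turn":[0,0,0.11],"delta_pos":[-3.5,-1.9,0],"claw":0.5},{"turn":[0,0,0.22],"delta_pos":[-7,-3.8,0],"claw":0.5},{"turn":[0,0,0.33],"delta_pos":[-10.5,-5.7,0],"claw":0.5},{"turn":[0,0,0.44],"delta_pos":[-14,-7.6,0],"claw":0.5},{"turn":[0,0,0.55],"delta_pos":[-17.5,-9.5,0],"claw":0.5},{"turn":[0,0,0.66],"delta_pos":[-21,-11.4,0],"claw":0.5},{"turn":[0,0,0.77],"delta_pos":[-24.5,-13.3,0],"claw":0.5},{"turn":[0,0,0.88],"delta_pos":[-28,-15.2,0],"claw":0.5},{"turn":[0,0,0.99],"delta_pos":[-31.5,-17.1,0],"claw":0.5},{"turn":[0,0,1.1],"delta_pos":[-35,-19,0],"claw":0.5},{"turn":[0,0,1.2],"delta_pos":[-38,-21,0],"claw":0.5},{"turn":[0,0,1.2],"delta_pos":[-38,-21,0],"claw":0.5}]' 20
cat > rel.py <<'E'
import sys
from h import *
# rel.py x y z yaw_of_tool_y_deg -> delta in tool axes
o=get_obs();q=o['orientation'];Rm=R.from_quat([q[1],q[2],q[3],q[0]])
t=np.array([float(a) for a in sys.argv[1:4]])
m=Rm.as_matrix();yaw=np.degrees(np.arctan2(m[1,1],m[0,1]))
psi=np.radians(float(sys.argv[4]));y=np.array([np.cos(psi),np.sin(psi),0]);z=np.array([0,0,-1.]);x=np.cross(y,z)
T=R.from_matrix(np.c_[x,y,z])
print('t',o['time'],'pos',o['position'].round(4),'yaw',yaw.round(1),'w',o['grip_width'].round(4),'F',o['ft_force'].round(1),'q',o['q'].round(2))
print('delta cm',(Rm.inv().apply(t-o['position'])*100).round(2),'turn',(Rm.inv()*T).as_rotvec().round(3))
E
python3 rel.py .546 .077 .404 -39.7
```

```text
time: 1.15
position: [0.4659, 0.166, 0.404]
orientation: [0.001, 0.7, 0.714, -0.001]
ft_force: [-0.1, 0.1, -0.2]
grip_width: 0.0426Traceback (most recent call last):
  File "rel.py", line 9, in <module>
    print('t',o['time'],'pos',o['position'].round(4),'yaw',yaw.round(1),'w',o['grip_width'].round(4),'F',o['ft_force'].round(1),'q',o['q'].round(2))
                                                                            ^^^^^^^^^^^^^^^^^^^^^
AttributeError: 'float' object has no attribute 'round'
```

```bash
sed -i "s/o\['grip_width'\].round(4)/round(o['grip_width'],4)/" rel.py
python3 rel.py .546 .077 .404 -39.7
```

```text
t 1.15 pos [0.4659 0.166  0.404 ] yaw 1.1 w 0.0426 F [-0.1  0.1 -0.2] q [ 0.27 -0.03  1.49 -0.    1.69  0.25]
delta cm [-9.06  7.84  0.01] turn [0.    0.002 0.713]
```

```bash
python3 -m creep '[{"turn":[0,0,0.12],"delta_pos":[-2,1.7,0],"claw":0.5},{"turn":[0,0,0.24],"delta_pos":[-4,3.4,0],"claw":0.5},{"turn":[0,0,0.36],"delta_pos":[-6,5.2,0],"claw":0.5},{"turn":[0,0,0.48],"delta_pos":[-8,7,0],"claw":0.5},{"turn":[0,0,0.6],"delta_pos":[-9.06,7.84,0],"claw":0.5},{"turn":[0,0,0.713],"delta_pos":[-9.06,7.84,0],"claw":0.5},{"turn":[0,0,0.713],"delta_pos":[-9.06,7.84,0],"claw":0.5},{"turn":[0,0,0.713],"delta_pos":[-9.06,7.84,1],"claw":0.5},{"turn":[0,0,0.713],"delta_pos":[-9.06,7.84,1],"claw":0.5}]'
python3 rel.py .546 .077 .312 -39.7
python3 - <<'E'
from h import *
a=grab_frame('wrist');b=grab_frame('side')
cv2.imwrite('pics/w1.png',np.hstack([cv2.resize(a,(400,300)),cv2.resize(b,(400,300))]))
E
```

```text
time: 1.9
position: [0.544, 0.0827, 0.3925]
orientation: [-0.001, 0.902, 0.432, -0.001]
ft_force: [-0.5, -0.1, -1.1]
grip_width: 0.0428
t 1.9 pos [0.544  0.0827 0.3925] yaw -38.8 w 0.0428 F [-0.5 -0.1 -1.1] q [0.08 0.13 1.34 0.   1.67 0.76]
delta cm [-0.3   0.53  8.05] turn [-0.002  0.002  0.015]
```

View pics/w1.png

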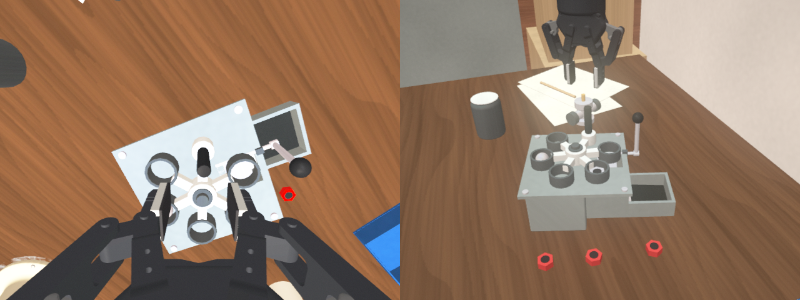

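```bash
python3 rel.py .546 .077 .312 -39.7
python3 - <<'E'
from h import *
p=np.load('p.npy');o=get_obs();q=o['orientation'];M=R.from_quat([q[1],q[2],q[3],q[0]]).as_matrix()
f=grab_frame('wrist');ci=camera_info('wrist');m=ci['mount']
a=np.radians(67.3);pts=np.vstack([S2W(p,[[.06*np.cos(a),.06*np.sin(a),z] for z in(.125,.18)]),S2W(p,[[0,0,.1],[.11,.022,.173]])])
t=(M.T@(pts-o['position']).T).T
c=(m[:3,:3].T@(t-m[:3,3]).T).T;u=(ci['mtx']@c.T).T;u=u[:,:2]/u[:,2:]
print(u.round(0))
for x in u: cv2.circle(f,tuple(int(v) for v in x),3,(0,255,0),1)
cv2.imwrite('pics/w2.png',cv2.resize(f[200:440,160:480],(800,600)))
E
```

```text
t 2.0 pos [0.5441 0.0827 0.3938] yaw -38.9 w 0.0429 F [-0.5  0.6  0.3] q [0.08 0.13 1.34 0.   1.67 0.76]
delta cm [-0.32  0.52  8.18] turn [-0.001  0.001  0.014]
[[325. 244.]
 [327. 276.]
 [323. 299.]
 [479. 269.]]
```

View pics/w2.png

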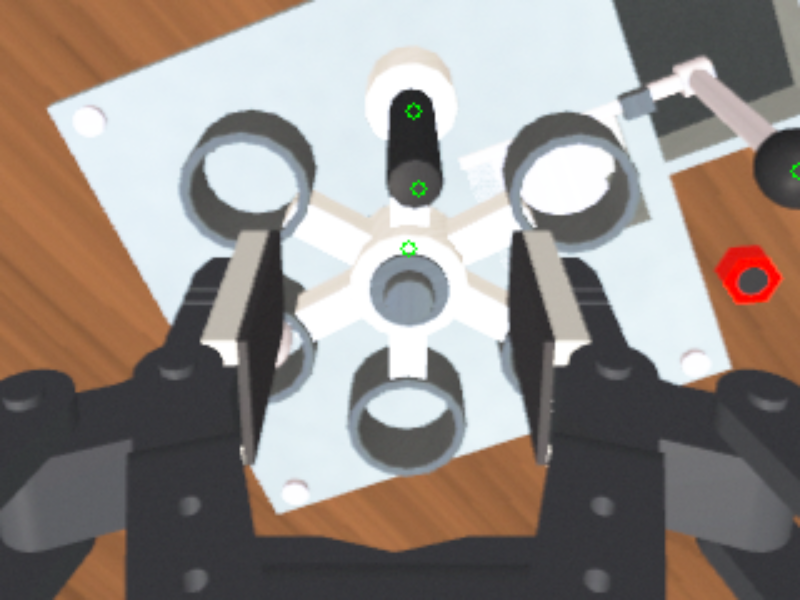

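The predicted post and lever marks land on the parts in the wrist view, and the post sits between the jaws at about (327,276) in the full frame. I'll descend around it.

```bash
python3 -m creep '[{"turn":[0,0,0.014],"delta_pos":[-0.32,0.52,0],"claw":0.5},{"turn":[0,0,0.014],"delta_pos":[-0.32,0.52,1],"claw":0.5},{"turn":[0,0,0.014],"delta_pos":[-0.32,0.52,2],"claw":0.5},{"turn":[0,0,0.014],"delta_pos":[-0.32,0.52,3.2],"claw":0.5},{"turn":[0,0,0.014],"delta_pos":[-0.32,0.52,4.4],"claw":0.5},{"turn":[0,0,0.014],"delta_pos":[-0.32,0.52,5.6],"claw":0.5},{"turn":[0,0,0.014],"delta_pos":[-0.32,0.52,6.8],"claw":0.5},{"turn":[0,0,0.014],"delta_pos":[-0.32,0.52,7.8],"claw":0.6},{"turn":[0,0,0.014],"delta_pos":[-0.32,0.52,8.2],"claw":0.7},{"turn":[0,0,0.014],"delta_pos":[-0.32,0.52,8.2],"claw":0.74},{"turn":[0,0,0.014],"delta_pos":[-0.32,0.52,8.2],"claw":0.74},{"turn":[0,0,0.014],"delta_pos":[-0.32,0.52,8.2],"claw":0.74}]'
python3 rel.py .546 .077 .312 -39.7
python3 - <<'E'
from h import *
b=grab_frame('side')[60:360,150:550]
a=grab_frame('top')[50:350,150:550]
cv2.imwrite('pics/s3.png',np.vstack([a,b]))
E
```

```text
time: 3.05
position: [0.5466, 0.0765, 0.3136]
orientation: [0.0, 0.906, 0.424, 0.001]
ft_force: [0.1, 0.3, 0.9]
grip_width: 0.0221
t 3.05 pos [0.5466 0.0765 0.3136] yaw -39.9 w 0.0221 F [0.1 0.3 0.9] q [0.07 0.17 1.45 0.   1.51 0.77]
delta cm [ 0.   -0.08  0.16] turn [ 0.001 -0.001 -0.003]
```

View pics/s3.png

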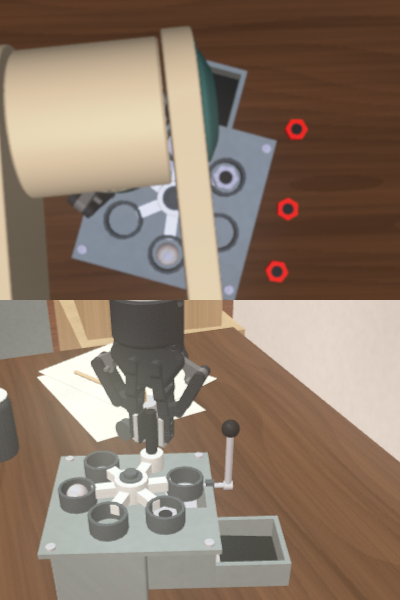

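The post (side crop, about (150,440)) stands between the fingers, opening 22 mm. First 60° of the turn:

```bash
python3 -m creep '[{"turn":[0,0,-0.087],"delta_pos":[-0.02,-0.52,0],"claw":0.74},{"turn":[0,0,-0.175],"delta_pos":[-0.09,-1.04,0],"claw":0.74},{"turn":[0,0,-0.262],"delta_pos":[-0.2,-1.55,0],"claw":0.74},{"turn":[0,0,-0.349],"delta_pos":[-0.36,-2.05,0],"claw":0.74},{"turn":[0,0,-0.436],"delta_pos":[-0.56,-2.54,0],"claw":0.74},{"turn":[0,0,-0.524],"delta_pos":[-0.8,-3,0],"claw":0.74},{"turn":[0,0,-0.611],"delta_pos":[-1.09,-3.44,0],"claw":0.74},{"turn":[0,0,-0.698],"delta_pos":[-1.4,-3.86,0],"claw":0.74},{"turn":[0,0,-0.785],"delta_pos":[-1.76,-4.24,0],"claw":0.74},{"turn":[0,0,-0.873],"delta_pos":[-2.14,-4.6,0],"claw":0.74},{"turn":[0,0,-0.96],"delta_pos":[-2.56,-4.92,0],"claw":0.74},{"turn":[0,0,-1.047],"delta_pos":[-3,-5.2,0],"claw":0.74}]'
cat > arc.py <<'E'
import sys
from h import *
p=np.load('p.npy');th=np.radians(float(sys.argv[1]))  # stand-frame target angle of tool centre
o=get_obs();print('now stand ang',np.degrees(np.arctan2(*toS(p,o['position'])[::-1])).round(1),'r',np.hypot(*toS(p,o['position'])).round(4))
E
python3 arc.py 0
python3 rel.py `python3 -c "
import numpy as np;p=np.load('p.npy');a=p[2]+np.radians(127.3);print(p[0]+.06*np.cos(a),p[1]+.06*np.sin(a),.312,np.degrees(a)-90)"`
```

```text
time: 4.15
position: [0.4872, 0.0869, 0.3134]
orientation: [0.001, 0.571, 0.821, 0.001]
ft_force: [1.5, 1.0, -0.5]
grip_width: 0.0223
now stand ang 127.4 r 0.0596
t 4.15 pos [0.4872 0.0869 0.3134] yaw 20.4 w 0.0223 F [ 1.5  1.  -0.5] q [ 0.1   0.01  1.62  0.    1.5  -0.25]
delta cm [0.04 0.01 0.14] turn [0.002 0.    0.001]
```

Tracking is exact. Next 60°.

```bash
python3 -m creep '[{"turn":[0,0,-0.087],"delta_pos":[-0.02,-0.52,0],"claw":0.74},{"turn":[0,0,-0.175],"delta_pos":[-0.09,-1.04,0],"claw":0.74},{"turn":[0,0,-0.262],"delta_pos":[-0.2,-1.55,0],"claw":0.74},{"turn":[0,0,-0.349],"delta_pos":[-0.36,-2.05,0],"claw":0.74},{"turn":[0,0,-0.436],"delta_pos":[-0.56,-2.54,0],"claw":0.74},{"turn":[0,0,-0.524],"delta_pos":[-0.8,-3,0],"claw":0.74},{"turn":[0,0,-0.611],"delta_pos":[-1.09,-3.44,0],"claw":0.74},{"turn":[0,0,-0.698],"delta_pos":[-1.4,-3.86,0],"claw":0.74},{"turn":[0,0,-0.785],"delta_pos":[-1.76,-4.24,0],"claw":0.74},{"turn":[0,0,-0.873],"delta_pos":[-2.14,-4.6,0],"claw":0.74},{"turn":[0,0,-0.96],"delta_pos":[-2.56,-4.92,0],"claw":0.74},{"turn":[0,0,-1.047],"delta_pos":[-3,-5.2,0],"claw":0.74}]'
python3 arc.py 0
python3 rel.py `python3 -c "
import numpy as np;p=np.load('p.npy');a=p[2]+np.radians(187.3);print(p[0]+.06*np.cos(a),p[1]+.06*np.sin(a),.312,np.degrees(a)-90)"`
python3 - <<'E'
from h import *
b=grab_frame('side')[60:360,150:550]
a=grab_frame('wrist')[180:480,120:520]
cv2.imwrite('pics/s4.png',np.vstack([a,b]))
E
```

```text
time: 5.15
position: [0.4489, 0.0406, 0.3136]
orientation: [0.001, 0.084, 0.996, 0.0]
ft_force: [1.7, 1.0, -0.1]
grip_width: 0.0223
now stand ang -172.2 r 0.06
t 5.15 pos [0.4489 0.0406 0.3136] yaw 80.4 w 0.0223 F [ 1.7  1.  -0.1] q [ 0.01 -0.11  1.75  0.    1.51 -1.39]
delta cm [0.   0.05 0.16] turn [0.001 0.002 0.001]
```

View pics/s4.png

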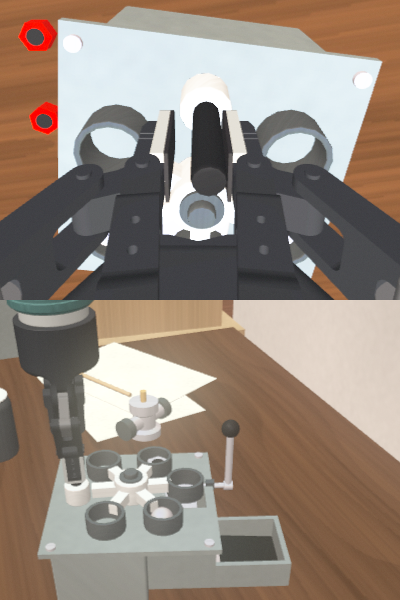

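The post rides on the trailing pad, about 4 mm behind the tool centre, so it stands near 184°. The ball is visible in the near-right tube of the side view. The wheel needs 56° more.

```bash
python3 -m creep '[{"turn":[0,0,-0.087],"delta_pos":[-0.02,-0.52,0],"claw":0.74},{"turn":[0,0,-0.175],"delta_pos":[-0.09,-1.04,0],"claw":0.74},{"turn":[0,0,-0.262],"delta_pos":[-0.2,-1.55,0],"claw":0.74},{"turn":[0,0,-0.349],"delta_pos":[-0.36,-2.05,0],"claw":0.74},{"turn":[0,0,-0.436],"delta_pos":[-0.56,-2.54,0],"claw":0.74},{"turn":[0,0,-0.524],"delta_pos":[-0.8,-3,0],"claw":0.74},{"turn":[0,0,-0.611],"delta_pos":[-1.09,-3.44,0],"claw":0.74},{"turn":[0,0,-0.698],"delta_pos":[-1.4,-3.86,0],"claw":0.74},{"turn":[0,0,-0.785],"delta_pos":[-1.76,-4.24,0],"claw":0.74},{"turn":[0,0,-0.873],"delta_pos":[-2.14,-4.6,0],"claw":0.74},{"turn":[0,0,-0.96],"delta_pos":[-2.56,-4.92,0],"claw":0.74},{"turn":[0,0,-0.977],"delta_pos":[-2.65,-4.97,0],"claw":0.74}]'
python3 arc.py 0
python3 - <<'E'
from h import *
b=grab_frame('side')[60:360,150:550]
a=grab_frame('top')[50:350,150:550]
cv2.imwrite('pics/s5.png',np.vstack([a,b]))
E
```

```text
time: 6.25
position: [0.4667, -0.0129, 0.313]
orientation: [0.0, -0.392, 0.92, 0.0]
ft_force: [-1.1, 1.1, 1.1]
grip_width: 0.022
now stand ang -116.3 r 0.0603
```

View pics/s5.png

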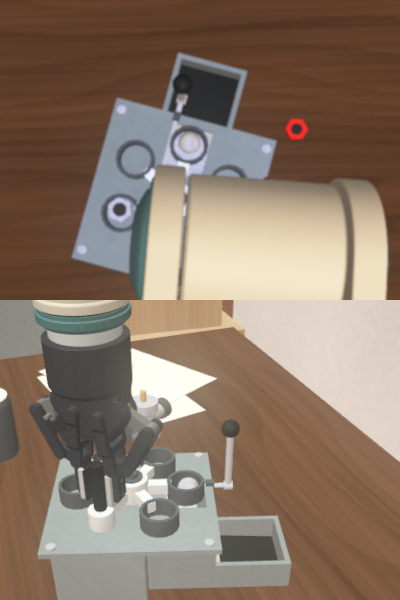

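The ball's tube is now over the hole (top crop (188,145)) and the nut sits at (120,210). I'll rise clear and measure the tube's angle.

```bash
python3 -m creep '[{"turn":[0,0,0],"delta_pos":[0,0,0],"claw":0.66},{"turn":[0,0,0],"delta_pos":[0,0,-1],"claw":0.66},{"turn":[0,0,0],"delta_pos":[0,0,-2.5],"claw":0.66},{"turn":[0,0,0],"delta_pos":[0,0,-4],"claw":0.66},{"turn":[0,0,0],"delta_pos":[0,0,-6],"claw":0.7},{"turn":[0,0,0.1],"delta_pos":[0,0,-8],"claw":0.8},{"turn":[0,0,0.22],"delta_pos":[0,0,-9],"claw":1},{"turn":[0,0,0.34],"delta_pos":[0,0,-9],"claw":1},{"turn":[0,0,0.46],"delta_pos":[0,0,-9],"claw":1},{"turn":[0,0,0.58],"delta_pos":[0,0,-9],"claw":1},{"turn":[0,0,0.7],"delta_pos":[0,0,-9],"claw":1},{"turn":[0,0,0.8],"delta_pos":[0,0,-9],"claw":1}]'
python3 rel.py `python3 -c "
from h import *;p=np.load('p.npy');w=S2W(p,[.114,.062,.404])[0];print(*w,np.degrees(p[2]))"`
python3 - <<'E'
from h import *
a=grab_frame('top');b=grab_frame('side')
cv2.imwrite('pics/t6.png',a);cv2.imwrite('pics/sd6.png',b)
cv2.imwrite('pics/s6.png',np.hstack([cv2.resize(a[130:330,210:460],(400,320),interpolation=cv2.INTER_CUBIC),cv2.resize(b[200:350,180:380],(400,300),interpolation=cv2.INTER_CUBIC)[:320]]) if 0 else cv2.resize(a[130:330,210:460],(750,600),interpolation=cv2.INTER_CUBIC))
cv2.imwrite('pics/s6b.png',cv2.resize(b[200:350,180:380],(800,600),interpolation=cv2.INTER_CUBIC))
E
```

```text
time: 7.35
position: [0.4661, -0.0126, 0.4036]
orientation: [0.0, 0.002, 1.0, -0.0]
ft_force: [0.6, -1.0, -0.8]
grip_width: 0.0002
t 7.35 pos [ 0.4661 -0.0126  0.4036] yaw 89.8 w 0.0002 F [ 0.6 -1.  -0.8] q [-0.11 -0.12  1.57  0.    1.69 -1.67]
delta cm [-16.88   7.03  -0.02] turn [1.000e-03 1.000e-03 1.864e+00]
```

View pics/s6.png

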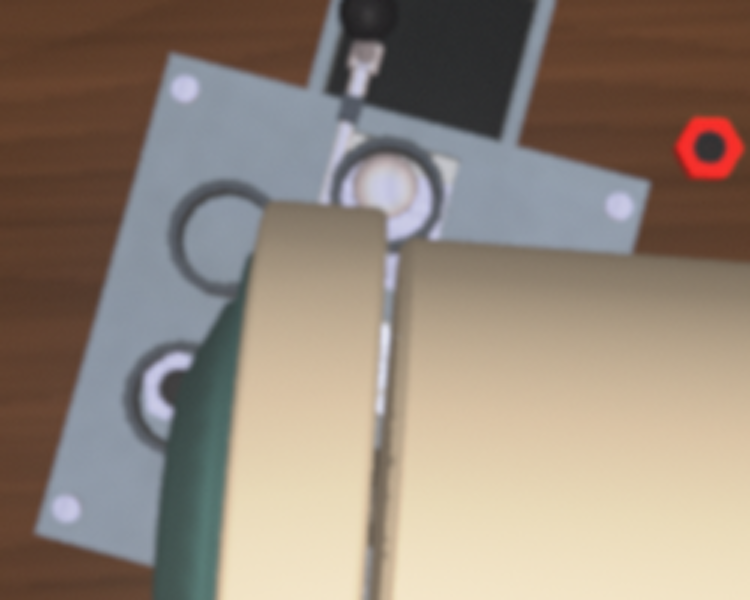

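View pics/s6b.png

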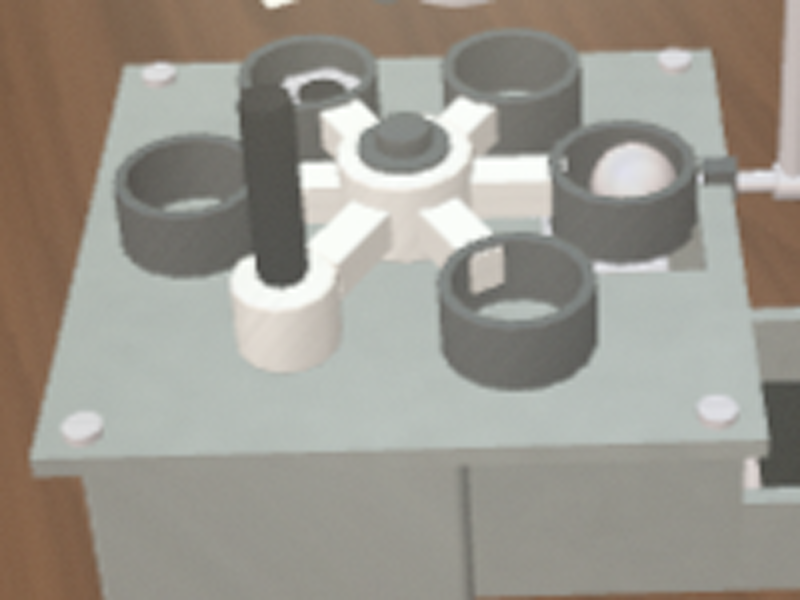

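Run:
```python
from h import *
p=np.load('p.npy')
for nm,n,uv,z in [('postb','side',(250.8,269.5),.125),('postt','side',(247,225),.18),('tubeS','side',(336.2,240),.122),('tubeT','top',(339.3,194.3),.122),('ballT','top',(338.7,192.3),.112),('ballS','side',(338,244.5),.112)]:
    s=toS(p,ray(n,uv,z));print(nm,s.round(4),np.hypot(*s).round(4),np.degrees(np.arctan2(s[1],s[0])).round(1))
```

```text
postb [-0.0292 -0.0532] 0.0607 -118.8
postt [-0.0283 -0.0541] 0.0611 -117.6
tubeS [ 0.0609 -0.0001] 0.0609 -0.1
tubeT [0.0593 0.0005] 0.0593 0.5
ballT [0.0625 0.0019] 0.0625 1.7
ballS [0.0632 0.0054] 0.0635 4.9
```

The tube sits at 0° to +2° (allowed ±10°), so it's squarely over the hole. Now I'll take the closed fingers to the lever's +y side.

```bash
python3 -m creep '[{"turn":[0,0,0.11],"delta_pos":[-1.5,0.6,0],"claw":1},{"turn":[0,0,0.22],"delta_pos":[-3,1.2,0],"claw":1},{"turn":[0,0,0.33],"delta_pos":[-4.5,1.9,0],"claw":1},{"turn":[0,0,0.44],"delta_pos":[-6,2.5,0],"claw":1},{"turn":[0,0,0.55],"delta_pos":[-7.5,3.1,0],"claw":1},{"turn":[0,0,0.66],"delta_pos":[-9,3.8,0],"claw":1},{"turn":[0,0,0.77],"delta_pos":[-10.5,4.4,0],"claw":1},{"turn":[0,0,0.88],"delta_pos":[-12,5,0],"claw":1},{"turn":[0,0,0.99],"delta_pos":[-13.5,5.6,0],"claw":1},{"turn":[0,0,1.1],"delta_pos":[-15,6.2,0],"claw":1},{"turn":[0,0,1.2],"delta_pos":[-16,6.7,0],"claw":1},{"turn":[0,0,1.3],"delta_pos":[-16.88,7.03,0],"claw":1}]'
python3 -m creep '[{"turn":[0,0,0.11],"delta_pos":[0,0,0],"claw":1},{"turn":[0,0,0.22],"delta_pos":[0,0,0],"claw":1},{"turn":[0,0,0.33],"delta_pos":[0,0,0],"claw":1},{"turn":[0,0,0.44],"delta_pos":[0,0,0],"claw":1},{"turn":[0,0,0.55],"delta_pos":[0,0,0],"claw":1},{"turn":[0,0,0.56],"delta_pos":[0,0,0],"claw":1},{"turn":[0,0,0.56],"delta_pos":[0,0,0],"claw":1}]'
python3 rel.py `python3 -c "
from h import *;p=np.load('p.npy');w=S2W(p,[.114,.062,.293])[0];print(*w,np.degrees(p[2]))"`
python3 - <<'E'
from h import *
b=grab_frame('side')[30:330,150:550]
a=grab_frame('wrist')[180:480,120:520]
cv2.imwrite('pics/s7.png',np.vstack([a,b]))
E
```

```text
time: 8.45
position: [0.6355, 0.0589, 0.4028]
orientation: [-0.0, 0.604, 0.797, -0.0]
ft_force: [0.1, -0.4, 0.1]
grip_width: 0.0002
time: 9.03
position: [0.6348, 0.0583, 0.403]
orientation: [0.0, 0.799, 0.601, 0.0]
ft_force: [-0.3, -0.1, 0.7]
grip_width: 0.0
t 9.0333 pos [0.6348 0.0583 0.403 ] yaw -16.1 w 0.0 F [-0.3 -0.1  0.7] q [0.03 0.38 1.03 0.   1.73 0.31]
delta cm [-0.11  0.07 11.  ] turn [ 0.    -0.     0.015]
```

View pics/s7.png

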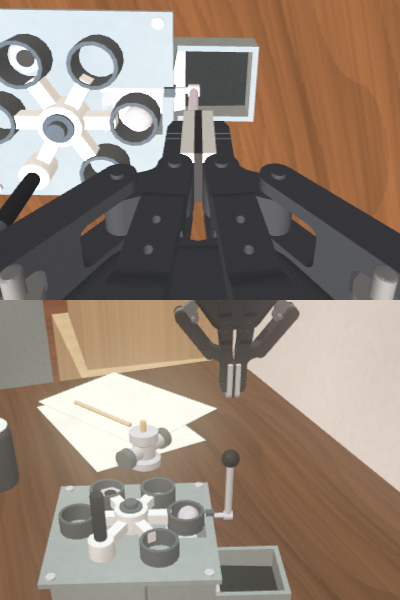

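The fingers are 20 mm clear of the lever on its +y side, with the lever still upright. Descending.

```bash
python3 -m creep '[{"turn":[0,0,0.015],"delta_pos":[-0.1,0.07,1.5],"claw":1},{"turn":[0,0,0.015],"delta_pos":[-0.1,0.07,3],"claw":1},{"turn":[0,0,0.015],"delta_pos":[-0.1,0.07,4.5],"claw":1},{"turn":[0,0,0.015],"delta_pos":[-0.1,0.07,6],"claw":1},{"turn":[0,0,0.015],"delta_pos":[-0.1,0.07,7.5],"claw":1},{"turn":[0,0,0.015],"delta_pos":[-0.1,0.07,9],"claw":1},{"turn":[0,0,0.015],"delta_pos":[-0.1,0.07,10],"claw":1},{"turn":[0,0,0.015],"delta_pos":[-0.1,0.07,11],"claw":1},{"turn":[0,0,0.015],"delta_pos":[-0.1,0.07,11],"claw":1}]'
python3 rel.py `python3 -c "
from h import *;p=np.load('p.npy');w=S2W(p,[.114,-.017,.293])[0];print(*w,np.degrees(p[2]))"`
python3 - <<'E'
from h import *
b=grab_frame('side')[130:330,280:480]
cv2.imwrite('pics/s8.png',cv2.resize(b,(600,600)))
E
```

```text
time: 9.88
position: [0.6349, 0.0571, 0.2903]
orientation: [-0.001, 0.804, 0.594, -0.001]
ft_force: [-0.4, 0.6, -0.3]
grip_width: -0.0003
t 9.8833 pos [0.6349 0.0571 0.2903] yaw -17.1 w -0.0003 F [-0.4  0.6 -0.3] q [0.03 0.43 1.19 0.   1.53 0.33]
delta cm [-7.89  0.05 -0.26] turn [-0.003  0.001 -0.003]
```

View pics/s8.png

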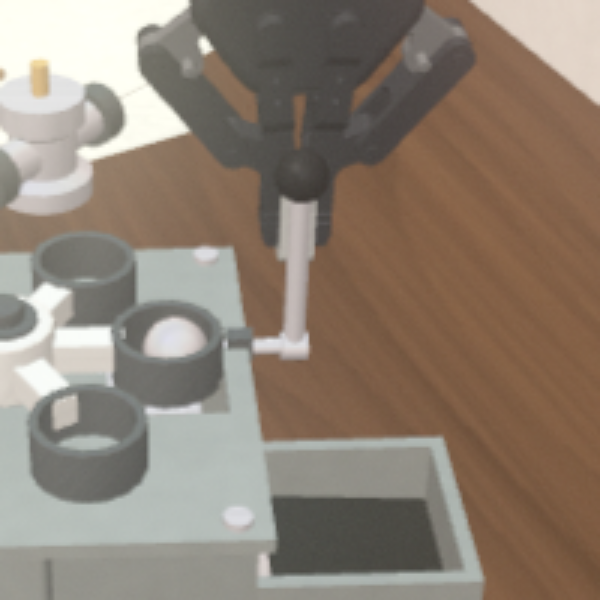

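The lever rod lines up with the closed fingers, so I'll push towards -y.

```bash
python3 -m creep '[{"turn":[0,0,0],"delta_pos":[-0.7,0,-0.1],"claw":1},{"turn":[0,0,0],"delta_pos":[-1.4,0,-0.2],"claw":1},{"turn":[0,0,0],"delta_pos":[-2.1,0,-0.2],"claw":1},{"turn":[0,0,0],"delta_pos":[-2.8,0,-0.2],"claw":1},{"turn":[0,0,0],"delta_pos":[-3.5,0,-0.2],"claw":1},{"turn":[0,0,0],"delta_pos":[-4.2,0,-0.2],"claw":1},{"turn":[0,0,0],"delta_pos":[-4.9,0,-0.2],"claw":1},{"turn":[0,0,0],"delta_pos":[-5.6,0,-0.2],"claw":1},{"turn":[0,0,0],"delta_pos":[-6.3,0,-0.2],"claw":1},{"turn":[0,0,0],"delta_pos":[-7,0,-0.2],"claw":1},{"turn":[0,0,0],"delta_pos":[-7.5,0,-0.2],"claw":1},{"turn":[0,0,0],"delta_pos":[-7.9,0,-0.2],"claw":1}]'
python3 - <<'E'
from h import *
b=grab_frame('side')[130:330,280:480]
cv2.imwrite('pics/s9.png',cv2.resize(b,(600,600)));print(get_obs()['ft_force'])
E
```

```text
time: 10.93
position: [0.6117, -0.0192, 0.2947]
orientation: [0.0, 0.805, 0.593, -0.0]
ft_force: [0.1, 1.2, 0.9]
grip_width: 0.0
[-0.01820984 -0.07497064  0.34708289]
```

View pics/s9.png

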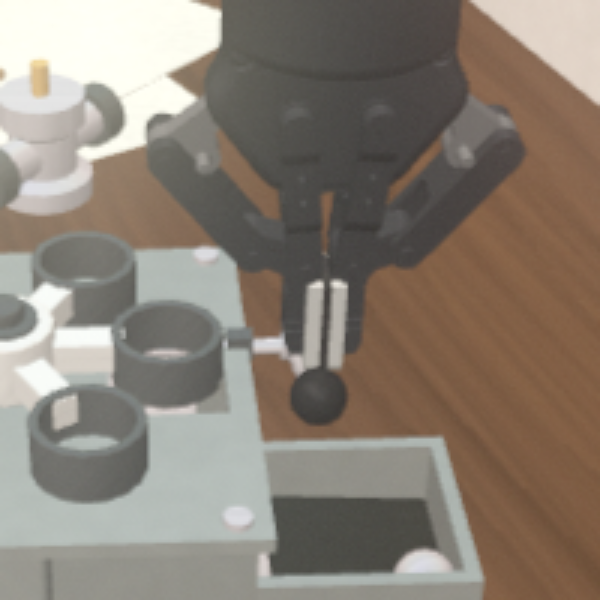

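The ball is already in the tray (near-right corner, zoomed (423,560)) and its tube is empty. I'll back off and rise.

```bash
python3 -m creep '[{"turn":[0,0,0],"delta_pos":[1,0,0],"claw":1},{"turn":[0,0,0],"delta_pos":[2,0,-0.5],"claw":1},{"turn":[0,0,0],"delta_pos":[2.5,0,-2],"claw":1},{"turn":[0,0,0],"delta_pos":[3,0,-4],"claw":1},{"turn":[0,0,0],"delta_pos":[3,0,-6],"claw":1},{"turn":[0,0,0],"delta_pos":[3,0,-8],"claw":1},{"turn":[0,0,0],"delta_pos":[3,0,-10],"claw":1},{"turn":[0,0,0],"delta_pos":[3,0,-10],"claw":1},{"turn":[0,0,0],"delta_pos":[3,0,-10],"claw":1},{"turn":[0,0,0],"delta_pos":[3,0,-10],"claw":1}]'
python3 - <<'E'
from h import *
b=grab_frame('side')
p=np.load('p.npy')
cv2.imwrite('pics/s10.png',cv2.resize(b[130:355,180:480],(800,600)));print(get_obs()['ft_force'])
g=grab_frame('side');print(cv2.absdiff(b[290:345,360:440],g[290:345,360:440]).max())
E
```

```text
time: 11.82
position: [0.6208, 0.0111, 0.3935]
orientation: [-0.001, 0.805, 0.594, -0.001]
ft_force: [-0.2, -0.1, 0.1]
grip_width: -0.0002
[ 1.0508883   0.04579604 -0.25737724]
6
```

View pics/s10.png

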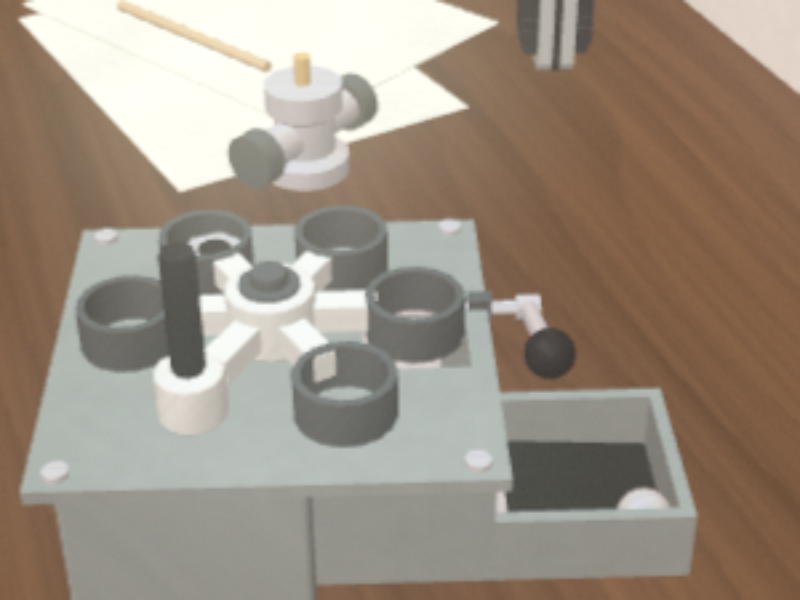

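The ball lies in the tray at (643,500) and the nut is still in its tube at (212,245). One last check that the ball is at rest, then I'll hand in.

Run:
```python
from h import *
p=np.load('p.npy')
b=grab_frame('side')
c=b[290:345,360:440];print(get_obs()['time'])
for _ in range(8): grab_frame('wrist')
g=grab_frame('side')[290:345,360:440]
print('diff over 0.45s',cv2.absdiff(c,g).max(),cv2.absdiff(c,g).mean())
s=toS(p,ray('side',(180+643*.375,130+500*.375),.022));print('ball stand approx (visible top part)',s.round(3))
print(get_obs()['ft_force'].round(2)); finish_job()
```

```text
11.9667
diff over 0.45s 6 0.889090909090909
ball stand approx (visible top part) [ 0.159 -0.02 ]
[ 0.32 -0.09 -0.51]
the job is handed in; nothing more can be done
```

The ball is in the catch tray and the nut is still in its pocket on the wheel. I handed the job in after about 12.5 s of robot time.

- **Wheel:** I turned it about 173° ccw by the black post, with the jaws loosely around it. The ball's tube then measured 0 to 2° off the drop hole, inside the 10° allowed. The ball itself read 2 to 5° in the two cameras, which is its play in the tube.
- **Lever:** I pushed it over to the stand's -y side with closed fingers. The ball dropped and rolled out through the chute.
- **Last checks:** The ball sat in the tray at about (0.159, -0.020) m in the stand's frame, a rough figure because the tray wall partly hides it. It showed no motion beyond image noise over 0.45 s. The arm stood clear with the force reading near zero.

No check failed. The only disagreement was small: the first post measurement differed by about 2.5° and 4 mm between the side and top cameras.

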